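# Dip the gauge rod of a bench vacuum pump and show it level

## Task

Lift the gauge rod out of the steel tray and push it gently into the slanted guide tube of the pump until its collar stops on the mouth of the tube, then draw it right out again. Finish while still holding the rod in the gripper: level, notched side up, with its tip over the middle of the tray and about 15 cm above the worktop, at rest, for reading. Leave the mirror in the tray and the small bottle and curing light beside the work as they are.

Things in the scene. Friction and masses are not known exactly. Their poses are not given: they have to be found in the camera images.
- gauge_rod: Gauge rod, 178 mm long, 0.08-0.16 kg, lying level in the tray, axis 15 mm above the worktop. Origin on its axis at the collar's face towards the tip; x along the axis to the tip, z the notched side (up as it lies). Steel rod 8 mm in diameter from x = 0 to 100 mm; steel collar 26 mm in diameter from x = -8 to 0; black flat-sided handle from x = -78 to -8 mm, 18 mm wide (y), 26 mm high (z).
- rod_grip (a point): The middle of the gauge rod's handle, on the axis, 43 mm behind the collar's face (x = -43 mm in the rod's frame). A round steel stud through the handle's rear end (x = -72 mm) is only for looks.
- rod_tip (a point): The rounded end of the gauge rod's tip, on the axis, 100 mm ahead of the collar's face. Five small dark notches mark the rod's upper (+z) side near the tip.
- tray: Open stainless tray, 322 x 216 mm, rim 31 mm high, fixed to the worktop. Origin under its centre on the worktop, x along its length. The inner floor, 2 mm above the worktop, is 262 x 156 mm. The rod lies along it with its tip to the tray's +x (the robot's right).
- guide_tube: Steel tube of the pump, 110 mm long, 20 mm outside, bore 13 mm, widening to 18 mm at the mouth over the last 8 mm (25 mm outside there). Origin at the centre of the mouth; z along the tube, out of the mouth, 35 degrees above level. The collar stops on the mouth: then the rod's origin is at this origin and its x points along -z here, its tip 10 mm short of the tube's end.
- pump: Bench vacuum pump, fixed to the worktop: grey casting 160 x 190 x 80 mm with a white finned motor on top, 138 mm high at most. Origin under its centre on the worktop. The mouth of its tube is at x = -48, y = +60, z = 155 mm in this frame, and the tube slopes up to +y, without anything above it.
- mirror: Mouth mirror, 168 x 22 x 13 mm, lying loose in the tray along one long side (at the tray's +y side, 62 mm from the middle line). Origin under its centre. Not to be disturbed.
- vial: Small white bottle with blue cap, 36 mm in diameter, 85 mm high, loose, standing behind the work. Origin under its centre. Not to be disturbed.
- curing: Black curing light with a round shield, 80 x 75 x 175 mm, loose, standing behind the pump. Origin under its centre. Not to be disturbed.

How it is judged:
By the outcome, as a careful person would: the job done as asked, in the order asked, and still so for the second after the job is handed in, while the arm keeps its last pose, push and grip.
It also fails if it takes over 51 s, if anything falls off the work surface, if the arm or the gripper's body presses on something with over 40 N, if the wrist force passes 120 N, or if a joint passes its speed limit or range.

## Robot

A 6-joint arm with a two-finger parallel gripper is mounted at the origin on the work surface; the furniture and walls round the work are solid. World frame = base frame: x ahead of the robot, y to its left, z up, the work surface at z = 0. Lengths are in m, angles in rad, forces in N, time in s.
With the tool pointing down it reaches from about 0.35 to 0.975 m from the base axis. Payload 17.4 kg.
Tool frame: the origin (TCP) lies at the very end of the fingers, on their centre line; the grasp point (between the pads) lies 19 mm behind it; z points along the fingers, y is the line along which they close (so a half turn about z gives the same grasp; the last joint's range is limited). The gripper opens to 85 mm and grips with 20 to 120 N. Pads are 22 mm wide; open, the fingers measure 114 mm over their backs; the gripper's body (76 mm by 85 mm) begins 54 mm behind the grasp point. The pads swing forward as they close: fully open they stand 13 mm farther back than shut.
Start: joints at [1.227, 0.116, 1.442, -0, 1.584, -0.038], TCP at [0.203, 0.644, 0.231] pointing down, gripper open.
Joint ranges: [-2.83, 2.83], [-0.83, 2.19], [0.07, 2.5], [-1.14, 4.28], [0.01, 3], [-2.97, 2.97]. Speed limits (rad/s): [1.89, 1.89, 2.22, 3.14, 3.14, 3.14].

## Interface

Orientations are given as a unit quaternion [x, y, z, w].
In Python, from rig import env gives the robot as it stands.
- The arm moves only by the shell command python3 -m handwheel 'ROWS' [OPENING]. ROWS is JSON, a list of rows, each a list of 2 entries, a list of its own where there are three numbers: the shift along the tool's x, y, z in m, then the turn, a rotation vector about the tool's x, y, z in rad. In form: [[[dx, dy, dz], [rx, ry, rz]], ...]. A call has 1 to 20 rows; each row shifts and turns the commanded pose from where the row before left it, along the tool's axes as they then stand; what a row does not reach is not made up. A row lasts 1/12 s, in which the tool goes at most 41.7 mm and 7.16 degrees, less where a joint would pass 70% of its speed; a pose out of reach is approached as far as the arm can. A call is refused whole if a number of a shift passes 0.0417 or a number of a turn 0.125, either way. A call with a gripper value outside its range is refused whole. OPENING is the opening, from -1 (shut) to 1 (fully open), so that 0 is half open, set as the call begins (- or left out, the last holds). The fingers move at their own pace and stop on an object; the grip force is fixed at half the most. Time passes only in rows, so rows that do not move let the fingers close. It gives the time, the measured TCP pose, the force, the opening and the grip force at its end, in the units of the state.
- env.state(): the state, without advancing time (a new reading comes with each control period).
- env.camera(name): name is "side" or "top"; returns the picture (480x640x3 uint8, red, green, blue); there is no depth.
- env.camera_info(name): a dict with "intrinsics" (3x3 intrinsics, pixels), "R" (3x3) and "t" (3): a world point X has camera coordinates R X + t. Camera axes: x right, y down, z forward; pixel columns grow to the right and rows downward; lengths in m; the calibration is good to about 2 mm. A picture is of the moment at which its call begins. camera_info takes no time and is no camera call.
- env.hand_in(): hands the job in; it is judged then, once.
Trained networks look in the newest picture that a camera, given by its name, has taken for a name from the list of things; names that differ only in an ending like _2 or _b are one class to them, and where a whole thing is asked for, a point or a joint stands for the part that bears it (a point fixed in the world has none). Each returns a list of dicts, best first, with "confidence" (0 to 1); they miss things now and then, are a little off and sometimes report something else, mostly with a low value. They report only what shows in the picture. A call takes as long as a camera call.
- env.find_in(camera, query): "xyz" ([x, y, z] in m, in the coordinates of the camera as it stood for that picture, good to about 4 mm: the middle of the surface that is visible of it).
- env.tip_of(camera, query): "xyz" ([x, y, z] in m, in the coordinates of the camera as it stood for that picture, good to about 4 mm: a listed point, or the origin of a listed thing).
The state is a dict: "time_s": time; "joint_pos": joint angles; "dq": joint speeds; "tau": joint torques, N m; "tcp_pos": TCP position; "tool_rot": TCP orientation; "force": force on the tool from outside, world axes, zero at the start; "ft_torque": the same for the moment, N m; "gripper_width": opening from 0.0 (shut) to 1.0 (fully open); "grasp_force": force on a finger pad.
Only numpy, scipy, OpenCV 4.12 (cv2) and the standard library are available. Lean on these libraries where they do the work, as an engineer would, in place of code of your own. Each camera call takes 0.05 s, during which the arm holds its last target. There are 200 camera calls.

## Working session

There is one attempt and no reset: what is moved stays moved. The work goes in short steps, Python scripts to look and compute and a shell command to move; the robot and the scene stay as the last step left them, time stands still between calls to the robot, and variables do not carry over. Pictures are saved under pics/ and viewed, at most 10 in all, crops included, and the job is handed in when it is done.

```bash
ls; mkdir -p pics; cat > h.py <<'E'
import numpy as np, cv2
from rig import env
from scipy.spatial.transform import Rotation as Ro
np.set_printoptions(precision=4,suppress=True)
def w(cam,p):
    c=env.camera_info(cam); return np.array(c["R"]).T@(np.array(p)-np.array(c["t"]))
def px(cam,X):
    c=env.camera_info(cam); q=np.array(c["intrinsics"])@(np.array(c["R"])@np.array(X)+np.array(c["t"])); return q[:2]/q[2]
def ray(cam,uv):
    c=env.camera_info(cam); R=np.array(c["R"]); d=R.T@np.linalg.inv(np.array(c["intrinsics"]))@np.array([uv[0],uv[1],1.]); return -R.T@np.array(c["t"]),d/np.linalg.norm(d)
def atz(cam,uv,z):
    o,d=ray(cam,uv); return o+d*(z-o[2])/d[2]
def snap(cam,n):
    im=env.camera(cam); cv2.imwrite(f"pics/{n}.png",im[:,:,::-1]); return im
E
python3 - <<'E'
from h import *
s=env.state(); print(s)
for c in ("top","side"):
    snap(c,c+"0")
    for q in ["gauge_rod","rod_grip","rod_tip","tray","guide_tube","pump","mirror","vial","curing"]:
        r=env.tip_of(c,q)
        for d in r[:2]: print(c,q,round(d["confidence"],2),w(c,d["xyz"]),px(c,w(c,d["xyz"])))
E
```

```text
pics
{'time_s': 0.0, 'joint_pos': array([ 1.2272,  0.1165,  1.4423,  0.    ,  1.584 , -0.0378]), 'dq': array([ 0.0017, -0.0018,  0.0003, -0.0002, -0.0004, -0.0014]), 'tau': array([  0.0016, -73.1999, -63.248 ,  -0.    ,   0.0064,  -0.    ]), 'tcp_pos': array([0.2032, 0.6435, 0.2306]), 'tool_rot': array([ 0.1523,  0.9883, -0.0006, -0.0001]), 'force': array([0.5747, 0.14  , 0.5466]), 'ft_torque': array([0.0106, 0.0274, 0.038 ]), 'grasp_force': 0.0, 'gripper_width': 0.9989346551400634}
top gauge_rod 0.9 [0.4472 0.185  0.0164] [243.3883 327.1417]
top rod_grip 0.79 [0.458  0.2288 0.0143] [222.0387 320.6222]
top rod_tip 0.57 [0.4485 0.0891 0.0186] [291.5534 328.739 ]
top tray 0.96 [0.4876 0.1711 0.0019] [252.8206 307.5673]
top guide_tube 0.68 [ 0.5134 -0.1793  0.1564] [443.8024 295.7565]
top guide_tube 0.65 [0.5411 0.184  0.0021] [248.4487 281.0188]
top pump 0.88 [ 0.5446 -0.2519  0.0012] [461.1503 289.4703]
top mirror 0.53 [0.5449 0.1842 0.0023] [248.4828 279.1472]
top vial 0.76 [0.7286 0.0017 0.0019] [340.8312 197.2842]
top curing 0.74 [ 0.7594 -0.1096 -0.0007] [393.3356 186.1776]
side gauge_rod 0.68 [0.4496 0.186  0.0146] [397.0536 343.4138]
side gauge_rod 0.51 [ 0.5437  0.1807 -0.0011] [343.8155 344.3524]
side rod_grip 0.75 [0.4533 0.2311 0.018 ] [395.869  359.9235]
side rod_tip 0.25 [ 0.761  -0.1109 -0.0024] [255.1045 250.8781]
side tray 0.68 [0.4826 0.164  0.    ] [377.7698 339.9057]
side guide_tube 0.57 [ 0.5133 -0.1842  0.1558] [368.0531 179.0559]
side pump 0.63 [ 0.5446 -0.2508  0.0029] [352.1868 223.1489]
side mirror 0.79 [ 0.5443  0.1821 -0.0005] [343.4732 344.6169]
side curing 0.75 [ 0.7568 -0.1117 -0.0025] [256.9596 250.8316]
```

View pics/top0.png

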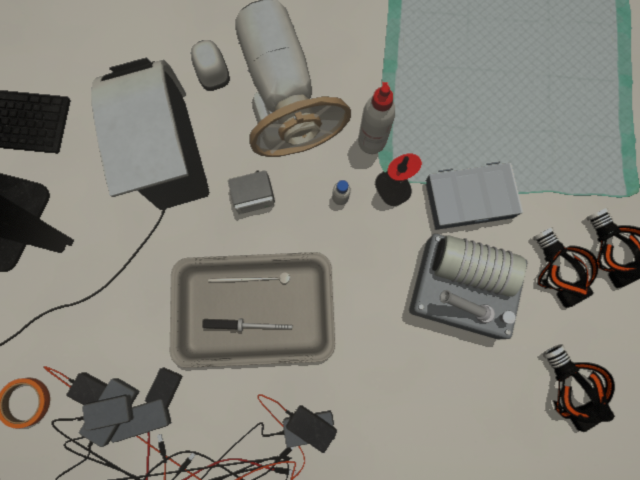

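View pics/side0.png

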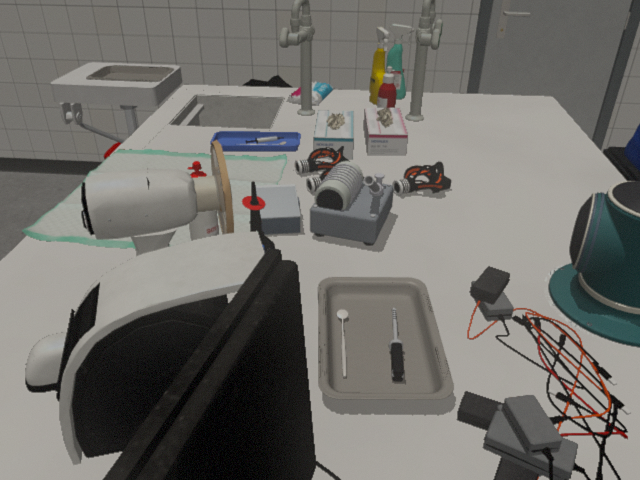

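The top view shows the rod's handle at (203–240, 324), its tip at (292, 327), the tray centred near (252, 310) and the tube mouth at (444, 296), sloping to about (490, 315). The side view agrees: rod at (397, 380→310), tube at (376, 185). I'll enlarge both.

```bash
python3 - <<'E'
from h import *
t=cv2.imread("pics/top0.png"); s=cv2.imread("pics/side0.png")
def c(im,u,v,wd,hh): return cv2.resize(im[v:v+hh,u:u+wd],(400,300),interpolation=cv2.INTER_CUBIC)
cv2.imwrite("pics/m1.png",np.vstack([np.hstack([c(t,198,285,100,75),c(t,425,272,100,75)]),np.hstack([c(s,340,300,120,90),c(s,340,160,60,45)])]))
# repeated reports
for cam in("top","side"):
    L={}
    for k in range(5):
        env.camera(cam)
        for q in ["gauge_rod","rod_grip","rod_tip","tray","guide_tube","pump"]:
            for d in env.tip_of(cam,q)[:1]:
                if d["confidence"]>.4: L.setdefault(q,[]).append(w(cam,d["xyz"]))
    for q in L: print(cam,q,len(L[q]),np.median(L[q],0),np.std(L[q],0))
for cam in("top","side"):
    i=env.camera_info(cam); print(cam,i["intrinsics"][0][0],-np.array(i["R"]).T@i["t"])
E
```

```text
top rod_grip 5 [0.4573 0.2292 0.0141] [0.0012 0.0016 0.0004]
top rod_tip 5 [0.4481 0.0849 0.0181] [0.0009 0.0014 0.0022]
top tray 5 [0.4842 0.1698 0.0016] [0.001  0.0006 0.001 ]
top guide_tube 5 [ 0.5161 -0.1809  0.1555] [0.001  0.0016 0.0012]
top pump 5 [ 0.5473 -0.2516  0.001 ] [0.0015 0.0012 0.0013]
top gauge_rod 4 [0.4479 0.1851 0.0159] [0.0031 0.0013 0.0017]
side gauge_rod 5 [0.4508 0.1858 0.0159] [0.0012 0.002  0.0018]
side rod_grip 5 [0.4515 0.231  0.0172] [0.0012 0.0015 0.0004]
side rod_tip 5 [0.4515 0.0884 0.0149] [0.0014 0.0011 0.0007]
side tray 5 [0.4809 0.1641 0.0018] [0.0006 0.0009 0.002 ]
side guide_tube 5 [ 0.5111 -0.1818  0.1544] [0.0023 0.0021 0.0016]
side pump 5 [ 0.5455 -0.253   0.002 ] [0.0015 0.0008 0.0021]
top 509.34363196512857 [0.4182 0.0323 1.0422]
side 551.5529529866689 [0.529  0.9292 0.6852]
```

View pics/m1.png

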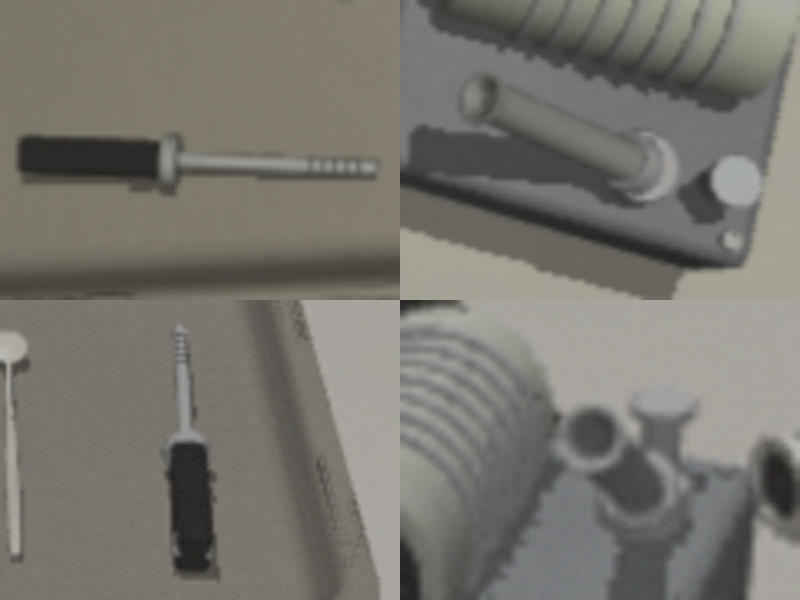

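The crops show the rod in the top view with its rear end at (202.8, 323.5), collar at (240.8, 325) and tip at (292.5, 327). The tube mouth is at top (444.8, 296.5) and side (368.8, 180.4). The ring at the tube's base is at top (486.5, 313.5) and side (376.8, 189.3).

```bash
cat >> h.py <<'E'
def tri(uvt,uvs):
    A=[];b=[]
    for c,uv in(("top",uvt),("side",uvs)):
        o,d=ray(c,uv);P=np.eye(3)-np.outer(d,d);A.append(P);b.append(P@o)
    x=np.linalg.lstsq(np.vstack(A),np.hstack(b),rcond=None)[0]
    return x,[px("top",x)-uvt,px("side",x)-uvs]
def pose(rodx,up,grip,down=0.009):
    """tool R and TCP so that grip point is 'down' above rod axis; tool x=-rod x, z=-up"""
    x=-rodx/np.linalg.norm(rodx); z=-(up-up@x*x); z/=np.linalg.norm(z)
    return np.column_stack([x,np.cross(z,x),z]), grip+z*(0.019-down)
def go(R,p):
    s=env.state();R0=Ro.from_quat(s["tool_rot"]); rv=(R0.inv()*Ro.from_matrix(R)).as_rotvec()
    print("t",s["time_s"],"turn",rv,"then shift",R.T@(p-s["tcp_pos"]),"| target",p)
E
python3 - <<'E'
from h import *
r=[atz("top",u,.015) for u in((202.75,323.5),(240.75,325),(292.5,327))]
print("rod top",r,np.linalg.norm(r[2]-r[0]))
sd=lambda x,y:(340+x*.3,300+(y-300)*.3)
print("rod side tip,rear",atz("side",sd(181,328),.015),atz("side",sd(192,545),.026))
m,e=tri((444.75,296.5),(368.8,180.4));print("mouth",m,e)
b,e=tri((486.5,313.5),(376.8,189.3));print("base",b,e)
d=m-b;print(np.linalg.norm(d),"elev",np.degrees(np.arcsin(d[2]/np.linalg.norm(d))),"yaw",np.degrees(np.arctan2(d[1],d[0])))
pp=np.array([.5464,-.2522]);
for M in(m[:2],np.array([.5136,-.1814])):
    v=M-pp; print("pump yaw",np.degrees(np.arctan2(v[1],v[0])-np.arctan2(60,-48)),np.linalg.norm(v))
R,p=pose(r[2]-r[0],np.array([0,0,1.]),np.array([.453,.2295,.015])); go(R,p); go(R,p+[0,0,.1])
E
```

```text
rod top [array([0.4505, 0.2666, 0.015 ]), array([0.4512, 0.1907, 0.015 ]), array([0.4521, 0.0876, 0.015 ])] 0.17893507502485773
rod side tip,rear [0.4518 0.0883 0.015 ] [0.4523 0.2706 0.026 ]
mouth [ 0.512  -0.1815  0.154 ] [array([-0.0261,  0.2568]), array([-0.1998, -0.0382])]
base [ 0.4906 -0.2752  0.0866] [array([-0.0558,  0.5702]), array([-0.4344, -0.0773])]
0.11735218461525714 elev 35.04632831550459 yaw 77.14049361325394
pump yaw -12.69374303986636 0.07862454586005864
pump yaw -13.802611487133118 0.07802871266399311
t 4.5 turn [0.     0.     1.2559] then shift [-0.4165  0.246   0.2263] | target [0.453  0.2295 0.005 ]
t 4.5 turn [0.     0.     1.2559] then shift [-0.4165  0.246   0.1263] | target [0.453  0.2295 0.105 ]
```

```bash
python3 -m handwheel '[[[0,0,0],[0,0,0.114]],[[0,0,0],[0,0,0.114]],[[0,0,0],[0,0,0.114]],[[0,0,0],[0,0,0.114]],[[0,0,0],[0,0,0.114]],[[0,0,0],[0,0,0.114]],[[0,0,0],[0,0,0.114]],[[0,0,0],[0,0,0.114]],[[0,0,0],[0,0,0.114]],[[0,0,0],[0,0,0.114]],[[0,0,0],[0,0,0.116]]]' 0; python3 -m handwheel '[[[-0.03,0.0175,0],[0,0,0]],[[-0.03,0.0175,0],[0,0,0]],[[-0.03,0.0175,0],[0,0,0]],[[-0.03,0.0175,0],[0,0,0]],[[-0.03,0.0175,0],[0,0,0]],[[-0.03,0.0175,0],[0,0,0]],[[-0.03,0.0175,0],[0,0,0]],[[-0.03,0.0175,0],[0,0,0]],[[-0.03,0.0175,0],[0,0,0]],[[-0.03,0.0175,0],[0,0,0]],[[-0.03,0.0175,0],[0,0,0]],[[-0.03,0.0175,0],[0,0,0]],[[-0.03,0.0175,0],[0,0,0]],[[-0.025,0.017,0],[0,0,0]],[[0,0,0],[0,0,0]],[[0,0,0],[0,0,0]]]'
python3 - <<'E'
from h import *
R,p=pose(np.array([.009,-1,0]),np.array([0,0,1.]),np.array([.4515,.2305,.015])); go(R,p)
print(env.state()["joint_pos"])
E
```

```text
time_s: 5.42
tcp_pos: [0.2032, 0.6437, 0.2313]
tool_rot: [0.706, 0.708, -0.0, 0.0]
force: [0.2, -0.4, 0.5]
gripper_width: 0.499
grasp_force: 0.0
time_s: 6.75
tcp_pos: [0.452, 0.2299, 0.2314]
tool_rot: [0.705, 0.709, 0.0, -0.0]
force: [0.2, 1.1, 1.1]
gripper_width: 0.505
grasp_force: 0.0
t 6.75 turn [ 0.0001 -0.0001 -0.0027] then shift [ 0.0007 -0.0005  0.2264] | target [0.4515 0.2305 0.005 ]
[ 0.4201 -0.2555  1.794   0.0001  1.603   0.4138]
```

```bash
python3 -m handwheel '[[[0,0,0.03],[0,0,0]],[[0,0,0.03],[0,0,0]],[[0,0,0.03],[0,0,0]],[[0,0,0.03],[0,0,0]],[[0,0,0.03],[0,0,0]],[[0,0,0.03],[0,0,0]],[[0,0,0.02],[0,0,0]],[[0,0,0.015],[0,0,0]],[[0,0,0.01],[0,0,0]],[[0,0,0],[0,0,0]]]'; python3 -m handwheel '[[[0,0,0],[0,0,0]],[[0,0,0],[0,0,0]],[[0,0,0],[0,0,0]],[[0,0,0],[0,0,0]],[[0,0,0],[0,0,0]],[[0,0,0],[0,0,0]],[[0,0,0],[0,0,0]],[[0,0,0],[0,0,0]]]' -1
```

```text
time_s: 7.58
tcp_pos: [0.4501, 0.2313, 0.0044]
tool_rot: [0.704, 0.711, -0.001, -0.001]
force: [-0.3, -0.3, -0.6]
gripper_width: 0.502
grasp_force: 0.0
time_s: 8.25
tcp_pos: [0.4521, 0.2314, 0.0078]
tool_rot: [0.704, 0.71, 0.001, 0.0]
force: [-1.8, 1.4, 6.4]
gripper_width: 0.198
grasp_force: 59.5
```

```bash
python3 -m handwheel '[[[0,0,-0.005],[0,0,0]],[[0,0,-0.01],[0,0,0]],[[0,0,-0.02],[0,0,0]],[[0,0,-0.03],[0,0,0]],[[0,0,-0.03],[0,0,0]],[[0,0,-0.03],[0,0,0]],[[0,0,-0.03],[0,0,0]],[[0,0,-0.03],[0,0,0]],[[0,0,-0.03],[0,0,0]],[[0,0,-0.015],[0,0,0]],[[0,0,-0.005],[0,0,0]],[[0,0,0],[0,0,0]],[[0,0,0],[0,0,0]]]'
python3 - <<'E'
from h import *
t=snap("top","t2");s=snap("side","s2")
for c in("top","side"):
    for q in("rod_tip","gauge_rod","rod_grip"):
        for d in env.tip_of(c,q)[:1]: print(c,q,d["confidence"],w(c,d["xyz"]),px(c,w(c,d["xyz"])))
a=px("top",[.45,.17,.25]).astype(int);b=px("side",[.45,.17,.25]).astype(int);print(a,b)
def c(im,p): 
    u,v=np.clip(p-[50,56],0,[540,368]);print(u,v); return cv2.resize(im[v:v+112,u:u+100,::-1],(400,448),interpolation=cv2.INTER_CUBIC)
cv2.imwrite("pics/m2.png",np.hstack([c(t,a),c(s,b)]))
E
```

```text
time_s: 9.33
tcp_pos: [0.4511, 0.2307, 0.2398]
tool_rot: [0.704, 0.71, -0.001, -0.0]
force: [0.0, -0.6, -1.2]
gripper_width: 0.194
grasp_force: 58.6
top rod_tip 0.57 [0.4473 0.0894 0.2522] [283.1343 324.5869]
top gauge_rod 0.94 [0.4481 0.1836 0.2519] [221.8467 321.1096]
side gauge_rod 0.87 [0.448  0.1856 0.2496] [410.8825 229.3609]
side rod_grip 0.82 [0.4489 0.2316 0.2475] [411.781  246.3677]
[231 320] [409 223]
181 264
359 167
```

View pics/m2.png

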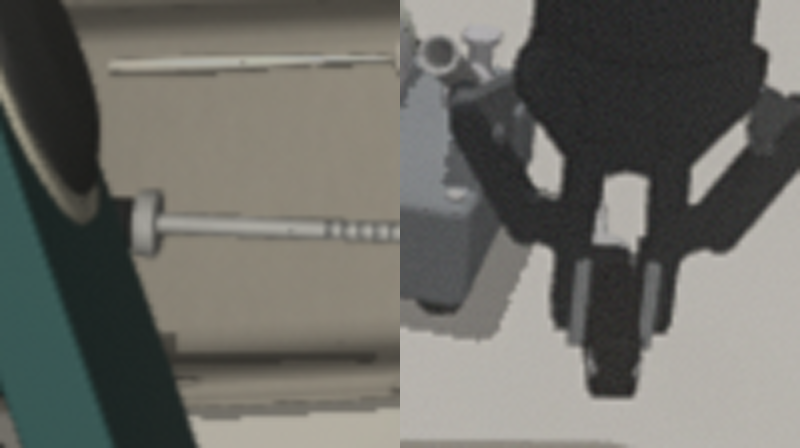

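```bash
cat >> h.py <<'E'
OFF=np.array([-.0434,0,-.0072])   # rod origin in tool frame
TZ=np.array([np.cos(np.radians(77))*np.cos(np.radians(35)),np.sin(np.radians(77))*np.cos(np.radians(35)),np.sin(np.radians(35))])
M=np.array([.5125,-.1815,.155])
def ins(dist): # tool pose with rod origin at dist out of mouth
    R,_=pose(-TZ,np.array([0,0,1.]),M); return R, M+TZ*dist-R@OFF
E
python3 - <<'E'
from h import *
s=env.state();R=Ro.from_quat(s["tool_rot"]).as_matrix()
o=s["tcp_pos"]+R@OFF; print("origin pred",o,"tip",o-R[:,0]*.1, px("top",o),px("top",o-R[:,0]*.1))
print("collar obs",atz("top",(218,319.5),.247),"rod",atz("top",(262.25,321.8),.247), "base-net tube",M)
im=cv2.imread("pics/t2.png")
cv2.imwrite("pics/m3.png",cv2.resize(im[295:345,205:305],(800,400),interpolation=cv2.INTER_CUBIC))
R,p=ins(.13);go(R,p)
E
```

```text
origin pred [0.4518 0.1875 0.2481] tip [0.4527 0.0875 0.2481] [220.0282 318.672 ] [284.7738 321.2003]
collar obs [0.4504 0.1907 0.247 ] rod [0.4502 0.1222 0.247 ] base-net tube [ 0.5125 -0.1815  0.155 ]
t 9.7333 turn [-0.0725  0.6083  0.2283] then shift [-0.1937  0.1523 -0.145 ] | target [ 0.5454 -0.0391  0.2486]
```

View pics/m3.png

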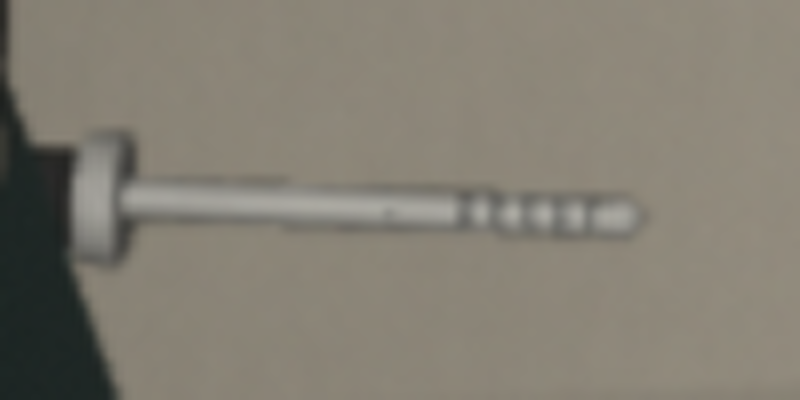

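```bash
sed -i 's/OFF=np.array(\[-.0434,0,/OFF=np.array([-.0434,-.001,/' h.py; python3 -m handwheel '[[[0,0,0],[-0.0121,0.1014,0.0381]],[[0,0,0],[-0.0121,0.1014,0.0381]],[[0,0,0],[-0.0121,0.1014,0.0381]],[[0,0,0],[-0.0121,0.1014,0.0381]],[[0,0,0],[-0.0121,0.1014,0.0381]],[[0,0,0],[-0.0121,0.1014,0.0381]],[[-0.0194,0.0152,-0.0145],[0,0,0]],[[-0.0194,0.0152,-0.0145],[0,0,0]],[[-0.0194,0.0152,-0.0145],[0,0,0]],[[-0.0194,0.0152,-0.0145],[0,0,0]],[[-0.0194,0.0152,-0.0145],[0,0,0]],[[-0.0194,0.0152,-0.0145],[0,0,0]],[[-0.0194,0.0152,-0.0145],[0,0,0]],[[-0.0194,0.0152,-0.0145],[0,0,0]],[[-0.0194,0.0152,-0.0145],[0,0,0]],[[-0.0194,0.0152,-0.0145],[0,0,0]],[[0,0,0],[0,0,0]],[[0,0,0],[0,0,0]]]'
python3 - <<'E'
from h import *
t=snap("top","t3");s=snap("side","s3")
for c in("top","side"):
    for q in("rod_tip","gauge_rod","guide_tube"):
        for d in env.tip_of(c,q)[:1]: print(c,q,d["confidence"],w(c,d["xyz"]),px(c,w(c,d["xyz"])))
st=env.state();R=Ro.from_quat(st["tool_rot"]).as_matrix();o=st["tcp_pos"]+R@OFF;tip=o-R[:,0]*.1
print("pred o",o,px("top",o),px("side",o),"tip",tip,px("top",tip),px("side",tip)); print(st["joint_pos"])
R,p=ins(.13);go(R,p);print(px("top",M),px("side",M))
cv2.imwrite("pics/m4.png",np.hstack([cv2.resize(t[260:350,375:495,::-1],(400,300),interpolation=2),cv2.resize(s[150:225,320:420,::-1],(400,300),interpolation=2)]))
E
```

```text
time_s: 11.23
tcp_pos: [0.5454, -0.0403, 0.2482]
tool_rot: [0.747, 0.593, 0.236, -0.187]
force: [-0.0, 0.4, -1.0]
gripper_width: 0.191
grasp_force: 59.0
top gauge_rod 0.81 [ 0.532  -0.0819  0.2309] [394.0202 276.796 ]
side rod_tip 0.56 [ 0.5142 -0.1547  0.1745] [367.9745 177.1043]
side gauge_rod 0.85 [ 0.5312 -0.0809  0.2296] [360.4534 167.3936]
side guide_tube 0.65 [ 0.5154 -0.1569  0.1698] [367.305  178.6038]
pred o [ 0.535  -0.0771  0.23  ] [390.9602 274.8566] [358.4774 167.951 ] tip [ 0.5167 -0.1569  0.1726] [432.8914 292.2963] [366.7689 177.4099]
[-0.4233 -0.1566  1.7663  0.6001  1.6505 -0.1845]
t 11.6333 turn [ 0.0004 -0.0004  0.0009] then shift [-0.0005  0.0016  0.0002] | target [ 0.5464 -0.0393  0.2486]
[444.8539 296.4005] [368.387  179.9444]
```

View pics/m4.png

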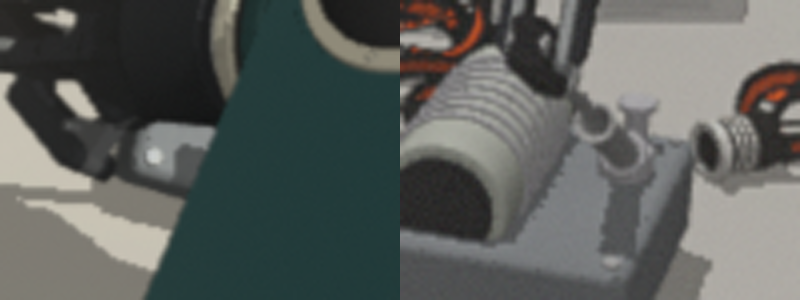

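The top view is blocked by the arm. In the side crop the tip shows near (367, 176), just above the mouth at (368, 180.5), about as predicted. I'll zoom in once.

```bash
python3 - <<'E'
import cv2
s=cv2.imread("pics/s3.png")
cv2.imwrite("pics/m5.png",cv2.resize(s[165:195,350:390],(640,480),interpolation=cv2.INTER_CUBIC))
E
```

```text
(no output)
```

View pics/m5.png

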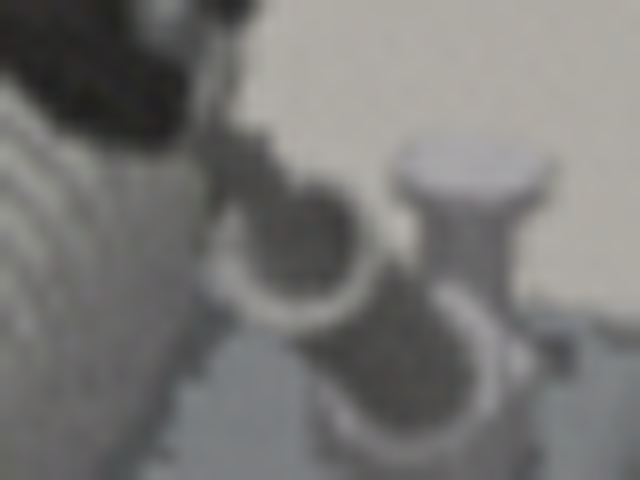

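```bash
python3 -m handwheel '[[[-0.005,0.001,0],[0,0,0]],[[-0.005,0,0],[0,0,0]],[[-0.005,0,0],[0,0,0]],[[-0.005,0,0],[0,0,0]],[[-0.005,0,0],[0,0,0]],[[-0.004,0,0],[0,0,0]],[[-0.004,0,0],[0,0,0]],[[0,0,0],[0,0,0]]]'
python3 -m handwheel '[[[-0.004,0,0],[0,0,0]],[[-0.004,0,0],[0,0,0]],[[0,0,0],[0,0,0]]]'
python3 - <<'E'
from h import *
st=env.state();print(Ro.from_quat(st["tool_rot"]).as_matrix().T@st["force"]);R,p=ins(.09);go(R,p)
E
```

```text
time_s: 12.3
tcp_pos: [0.5397, -0.0663, 0.2292]
tool_rot: [0.747, 0.593, 0.236, -0.187]
force: [0.3, 0.8, -1.0]
gripper_width: 0.194
grasp_force: 59.0
time_s: 12.55
tcp_pos: [0.5383, -0.0725, 0.2247]
tool_rot: [0.746, 0.593, 0.236, -0.187]
force: [-0.6, 0.9, -1.9]
gripper_width: 0.194
grasp_force: 59.0
[-0.5286 -0.815   1.9548]
t 12.55 turn [ 0.0002 -0.0004 -0.0004] then shift [0.0017 0.0004 0.0001] | target [ 0.539  -0.0712  0.2256]
```

```bash
python3 -m handwheel '[[[-0.005,0,0],[0,0,0]],[[-0.005,0,0],[0,0,0]],[[-0.005,0,0],[0,0,0]],[[-0.005,0,0],[0,0,0]],[[0,0,0],[0,0,0]]]'
python3 - <<'E'
from h import *
st=env.state();print(Ro.from_quat(st["tool_rot"]).as_matrix().T@st["force"],st["ft_torque"]);R,p=ins(.07);go(R,p)
env.camera("side")
for q in("gauge_rod","rod_tip"):
    for d in env.tip_of("side",q)[:1]: print(q,d["confidence"],w("side",d["xyz"]))
print(M+TZ*.068)
E
```

```text
time_s: 12.97
tcp_pos: [0.5345, -0.0887, 0.2129]
tool_rot: [0.747, 0.593, 0.235, -0.187]
force: [1.0, 0.9, -0.2]
gripper_width: 0.195
grasp_force: 59.0
[0.7876 0.7663 0.8551] [-0.3373  0.1167 -0.0186]
t 12.9667 turn [-0.     -0.0006 -0.001 ] then shift [ 0.0021  0.0005 -0.0001] | target [ 0.5353 -0.0872  0.2141]
gauge_rod 0.6 [ 0.5225 -0.13    0.1956]
rod_tip 0.71 [ 0.5037 -0.2051  0.1368]
[ 0.525  -0.1272  0.194 ]
```

```bash
python3 -m handwheel '[[[-0.005,0,0],[0,0,0]],[[-0.005,0,0],[0,0,0]],[[-0.005,0,0],[0,0,0]],[[-0.005,0,0],[0,0,0]],[[-0.005,0,0],[0,0,0]],[[-0.005,0,0],[0,0,0]],[[0,0,0],[0,0,0]]]'
python3 -m handwheel '[[[-0.005,0,0],[0,0,0]],[[-0.005,0,0],[0,0,0]],[[-0.005,0,0],[0,0,0]],[[-0.005,0,0],[0,0,0]],[[0,0,0],[0,0,0]],[[0,0,0],[0,0,0]]]'
python3 - <<'E'
from h import *
st=env.state();print(Ro.from_quat(st["tool_rot"]).as_matrix().T@st["force"],st["ft_torque"]);R,p=ins(.02);go(R,p)
E
```

```text
time_s: 13.7
tcp_pos: [0.5289, -0.1127, 0.1957]
tool_rot: [0.747, 0.593, 0.235, -0.187]
force: [0.0, -0.5, -0.4]
gripper_width: 0.198
grasp_force: 59.0
time_s: 14.2
tcp_pos: [0.5255, -0.1282, 0.1848]
tool_rot: [0.746, 0.593, 0.236, -0.187]
force: [0.0, -0.0, -1.1]
gripper_width: 0.197
grasp_force: 59.0
[-0.6323  0.0292  0.8654] [-0.3811  0.0557 -0.0363]
t 14.2 turn [ 0.0004 -0.0007 -0.0005] then shift [0.0013 0.0004 0.0002] | target [ 0.5261 -0.1271  0.1855]
```

```bash
python3 -m handwheel '[[[-0.005,0,0],[0,0,0]],[[-0.004,0,0],[0,0,0]],[[-0.003,0,0],[0,0,0]],[[-0.002,0,0],[0,0,0]],[[0,0,0],[0,0,0]],[[0,0,0],[0,0,0]]]'
python3 -m handwheel '[[[-0.001,0,0],[0,0,0]],[[-0.001,0,0],[0,0,0]],[[0,0,0],[0,0,0]],[[0,0,0],[0,0,0]]]'
python3 - <<'E'
from h import *
st=env.state();print(Ro.from_quat(st["tool_rot"]).as_matrix().T@st["force"],st["ft_torque"]);R,p=ins(0);go(R,p)
s=snap("side","s4"); cv2.imwrite("pics/m6.png",cv2.resize(s[150:210,330:410,::-1],(800,600),interpolation=cv2.INTER_CUBIC))
E
```

```text
time_s: 14.7
tcp_pos: [0.523, -0.1392, 0.177]
tool_rot: [0.746, 0.594, 0.236, -0.187]
force: [0.6, -0.2, -0.5]
gripper_width: 0.197
grasp_force: 59.0
time_s: 15.03
tcp_pos: [0.5226, -0.1408, 0.1759]
tool_rot: [0.746, 0.594, 0.236, -0.187]
force: [0.8, -1.1, -0.6]
gripper_width: 0.194
grasp_force: 59.0
[-1.0593  0.9777  0.0256] [-0.2928  0.0592 -0.0138]
t 15.0333 turn [ 0.0005 -0.0004  0.0001] then shift [-0.003   0.0003  0.0002] | target [ 0.5224 -0.1431  0.174 ]
```

View pics/m6.png

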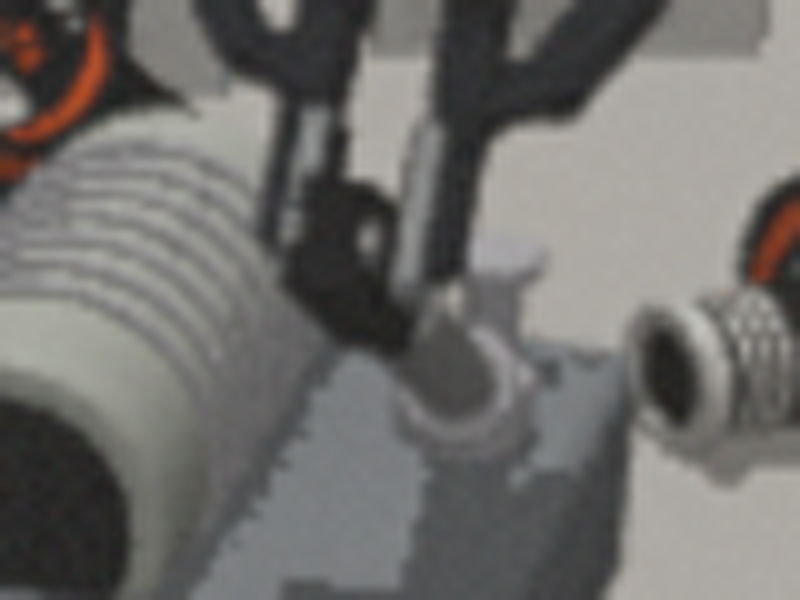

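The rod is in the tube: the handle hides the mouth and lines up with the tube below it. I'll feel for the stop in small steps.

```bash
python3 -m handwheel '[[[-0.001,0,0],[0,0,0]],[[-0.001,0,0],[0,0,0]],[[0,0,0],[0,0,0]],[[0,0,0],[0,0,0]]]'
```

```text
time_s: 15.42
tcp_pos: [0.5223, -0.1422, 0.175]
tool_rot: [0.746, 0.594, 0.236, -0.187]
force: [1.1, 4.0, 1.2]
gripper_width: 0.19
grasp_force: 58.9
```

```bash
python3 -m handwheel '[[[-0.001,0,0],[0,0,0]],[[0,0,0],[0,0,0]],[[0,0,0],[0,0,0]]]'
```

```text
time_s: 15.67
tcp_pos: [0.5223, -0.1423, 0.175]
tool_rot: [0.746, 0.594, 0.237, -0.188]
force: [0.7, 10.5, 6.6]
gripper_width: 0.195
grasp_force: 58.8
```

```bash
python3 -m handwheel '[[[-0.001,0,0],[0,0,0]],[[0,0,0],[0,0,0]],[[0,0,0],[0,0,0]]]'
```

```text
time_s: 15.92
tcp_pos: [0.5223, -0.1424, 0.175]
tool_rot: [0.745, 0.594, 0.237, -0.188]
force: [2.4, 17.4, 10.0]
gripper_width: 0.195
grasp_force: 58.8
```

The collar is seated: about 20 N along the axis and the TCP has stopped moving. Drawing it out.

```bash
python3 -m handwheel '[[[0.003,0,0],[0,0,0]],[[0.003,0,0],[0,0,0]],[[0.005,0,0],[0,0,0]],[[0.008,0,0],[0,0,0]],[[0.008,0,0],[0,0,0]],[[0.008,0,0],[0,0,0]],[[0.008,0,0],[0,0,0]],[[0.008,0,0],[0,0,0]],[[0.008,0,0],[0,0,0]],[[0.008,0,0],[0,0,0]],[[0.008,0,0],[0,0,0]],[[0.008,0,0],[0,0,0]],[[0.008,0,0],[0,0,0]],[[0.01,0,0],[0,0,0]],[[0.01,0,0],[0,0,0]],[[0.01,0,0],[0,0,0]],[[0.01,0,0],[0,0,0]],[[0.01,0,0],[0,0,0]],[[0,0,0],[0,0,0]],[[0,0,0],[0,0,0]]]'
cat >> h.py <<'E'
def final():
    R,_=pose(np.array([.009,-1,0]),np.array([0,0,1.]),M); return R,np.array([.483,.167,.150])+R[:,0]*.1-R@OFF
E
python3 - <<'E'
from h import *
go(*final())
E
```

```text
time_s: 17.58
tcp_pos: [0.5479, -0.031, 0.2548]
tool_rot: [0.746, 0.594, 0.236, -0.187]
force: [0.3, 0.9, -0.9]
gripper_width: 0.195
grasp_force: 58.9
t 17.5833 turn [ 0.0729 -0.6081 -0.2276] then shift [ 0.342  -0.0621  0.112 ] | target [0.4827 0.3104 0.1428]
```

```bash
python3 -m handwheel '[[[0,0,0],[0.0121,-0.1014,-0.0379]],[[0,0,0],[0.0121,-0.1014,-0.0379]],[[0,0,0],[0.0121,-0.1014,-0.0379]],[[0,0,0],[0.0121,-0.1014,-0.0379]],[[0,0,0],[0.0121,-0.1014,-0.0379]],[[0,0,0],[0.0121,-0.1014,-0.0379]],[[0,0,0],[0,0,0]]]'
python3 -m handwheel '[[[0.01,-0.002,0.003],[0,0,0]],[[0.025,-0.0045,0.008],[0,0,0]],[[0.0285,-0.005,0.0095],[0,0,0]],[[0.0285,-0.005,0.0095],[0,0,0]],[[0.0285,-0.005,0.0095],[0,0,0]],[[0.0285,-0.005,0.0095],[0,0,0]],[[0.0285,-0.005,0.0095],[0,0,0]],[[0.0285,-0.005,0.0095],[0,0,0]],[[0.0285,-0.005,0.0095],[0,0,0]],[[0.0285,-0.005,0.0095],[0,0,0]],[[0.0285,-0.005,0.0095],[0,0,0]],[[0.025,-0.005,0.008],[0,0,0]],[[0.015,-0.003,0.005],[0,0,0]],[[0.01,-0.002,0.003],[0,0,0]],[[0,0,0],[0,0,0]],[[0,0,0],[0,0,0]],[[0,0,0],[0,0,0]]]'
python3 - <<'E'
from h import *
go(*final())
t=snap("top","t5");s=snap("side","s5")
for c in("top","side"):
    for q in("rod_tip","gauge_rod","tray","mirror"):
        for d in env.tip_of(c,q)[:1]: print(c,q,d["confidence"],w(c,d["xyz"]))
st=env.state();R=Ro.from_quat(st["tool_rot"]).as_matrix();o=st["tcp_pos"]+R@OFF;tip=o-R[:,0]*.1
print(tip,px("top",tip),px("side",tip),"tray",px("top",[.483,.167,.0]))
cv2.imwrite("pics/m7.png",np.hstack([cv2.resize(t[240:380,150:345,::-1],(400,287),interpolation=2),cv2.resize(s[193:333,330:525,::-1],(400,287),interpolation=2)]))
E
```

```text
time_s: 18.17
tcp_pos: [0.548, -0.0302, 0.2545]
tool_rot: [0.703, 0.711, -0.002, 0.002]
force: [-0.6, -0.4, -0.7]
gripper_width: 0.194
grasp_force: 58.9
time_s: 19.58
tcp_pos: [0.484, 0.3087, 0.1423]
tool_rot: [0.705, 0.709, 0.0, -0.0]
force: [0.2, 0.0, -0.5]
gripper_width: 0.197
grasp_force: 58.9
t 19.5833 turn [-0.0005 -0.0007 -0.0025] then shift [ 0.0017 -0.0012 -0.0005] | target [0.4827 0.3104 0.1428]
top rod_tip 0.6 [0.4787 0.165  0.1518]
top gauge_rod 0.82 [0.4818 0.2622 0.1513]
top tray 0.87 [0.4812 0.1678 0.0006]
top mirror 0.78 [ 0.5466  0.1845 -0.0001]
side gauge_rod 0.94 [0.485  0.2619 0.1489]
side tray 0.87 [0.4833 0.1684 0.0001]
side mirror 0.79 [0.5474 0.1814 0.0025]
[0.4838 0.1661 0.1493] [244.6637 303.7067] [382.9088 273.7044] tray [254.7656 309.9948]
```

View pics/m7.png

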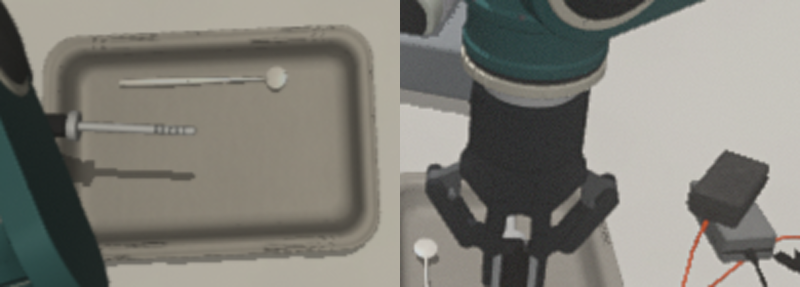

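The rod is held level, notches up, with the tip at top (245.5, 303.4), within 1 px of the prediction for a point over the tray's middle. The mirror hasn't moved. Handing in.

```bash
python3 -m handwheel '[[[0.001,-0.001,-0.0005],[0,0,0]],[[0,0,0],[0,0,0]],[[0,0,0],[0,0,0]],[[0,0,0],[0,0,0]],[[0,0,0],[0,0,0]],[[0,0,0],[0,0,0]]]'
python3 -c "
from rig import env
print(env.hand_in())"
```

```text
time_s: 20.58
tcp_pos: [0.4826, 0.3106, 0.1426]
tool_rot: [0.704, 0.71, -0.0, -0.0]
force: [-0.4, -0.6, -1.1]
gripper_width: 0.199
grasp_force: 58.9
the job is handed in; nothing more can be done
None
```

Job handed in at about 20.6 s: the rod was pushed in until its collar stopped on the tube mouth (about 20 N), then drawn right out, and it is now held level and at rest, notches up, with its tip about 15 cm above the middle of the tray; no verdict was returned.

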